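# Move the sieve to the fold-down hook and fold the emptied hook away

### The arm

A 6-joint arm with a two-finger parallel gripper is mounted at the origin on the work surface. World frame = base frame: x ahead of the robot, y to its left, z up, the work surface at z = 0. Lengths are in m, angles in rad, forces in N, time in s.
With the tool pointing down it reaches from about 0.375 to 0.975 m from the base axis. Payload 3.8 kg.
Tool frame: the origin (TCP) lies midway between the tips of the shut fingers; the grasp point (between the pads) lies 19 mm behind it; z points along the fingers, y is the line along which they close (so a half turn about z gives the same grasp; the last joint's range is limited). The gripper opens to 88 mm and grips with 3 to 60 N. Pads are 18 mm wide; open, the fingers measure 123 mm over their backs; the gripper's body (75 mm by 187 mm) begins 45 mm behind the grasp point.
Start: joints at [1.207, 0.264, 1.604, -0, 1.274, -0.037], TCP at [0.217, 0.639, 0.239] pointing down, gripper open.
Joint ranges: [-2.63, 2.63], [-0.94, 2.18], [0.31, 2.57], [-1.31, 4.45], [0, 2.66], [-2.55, 2.55]. Speed limits (rad/s): [2.57, 2.57, 3.14, 3.14, 3.14, 3.14].

### API

Orientations are given as a rotation vector (axis times angle).
In Python, from cell import manip, inverse_kinematics, cams, order gives the robot as it stands. Calls block until the motion is done:
- manip.move_pose(position, orientation): joint-space move of the TCP to a pose.
- manip.move_linear(position, rate=0.15, rot=None): straight line of the TCP; rot=None keeps the orientation; rate is the mean speed in m/s.
- manip.set_joints(angles): joint-space move.
- manip.set_gripper(opening, force=None): finger opening in m; force is the grip in N (None keeps the last); returns when the fingers have stopped.
- manip.dwell(seconds).
- inverse_kinematics(position, orientation): joint angles nearest the present ones, or None.
- manip.state(): the state.
- cams.capture(name): name is "scene" or "top" or "wrist"; returns a dict with "image" (384x512x3 uint8, blue, green, red), "z_map" (384x512 float32, m along the optical axis (not along the pixel's ray), 0 where there is no reading), "intrinsics" (3x3 intrinsics, pixels), "k1" (the pictures are not rectified: a ray, as slopes to the right and down, at radius r is drawn at 1 + k1 r^2 times it, then the intrinsics apply), "position" and "orientation" of the camera in the world; the wrist camera has in their place "T_tool_cam" (4x4, takes a point from camera to tool coordinates, whose origin is the TCP and whose axes are the flange's). Camera axes: x right, y down, z forward; pixel columns grow to the right and rows downward; lengths in m; the calibration is good to about 2 mm. A picture is of the moment at which its call begins: read the wrist's pose just before it.
A pose or a line that the arm cannot do raises manip.IKError and nothing moves.
- order.close_job(): hands the job in; it is judged then, once.
The state is a dict: "clock": time; "joint_pos": joint angles; "joint_velocities": joint speeds; "tau": joint torques, N m; "tool_pos": TCP position; "tcp_rot": TCP orientation; "contact_force": force on the tool from outside, world axes, zero at the start; "moment": the same for the moment, N m; "gripper_width": finger opening in m; "grasp_force": force on a finger pad.
Only numpy, scipy, OpenCV 4.12 (cv2) and the standard library are available. Lean on these libraries where they do the work, as an engineer would, in place of code of your own. Each camera call takes 0.05 s, during which the arm holds its last target. There are 200 camera calls.

### The job

First unfold the empty hook on the board all the way down; then move the hanging sieve straight over to it, without setting it down, and leave it hanging freely by the slot in its handle, behind the raised tip. Then fold the hook it came from up flat against the board so that it no longer sticks out, and leave the other things on the shelf where they are.

Things in the scene. Friction and masses are not known exactly. Their poses are not given: they have to be found in the camera images.
- board: upright chipboard hook board fixed to the shelf, 18 mm thick (x), 460 mm wide (y), from 163 to 303 mm above the shelf, on a leg 30 mm wide at each end; origin at the centre of its foot at shelf height, z up; its front face (local x = -9 mm) looks towards the robot (-x) and carries both hooks. Behind it is free space.
- hook_a: steel base of the hook that carries the sieve at the start (left or right, by chance). Origin on the hinge axis, 9 mm in front of the board's face, 88 mm below the board's top edge; x into the board, y along the hinge axis, z up (axes parallel to the board's). Base plate 46 mm wide, from 18 mm above to 42 mm below the hinge.
- hook_a_arm (a joint): angle of hook_a's arm: 0 = folded up flat along the board, 1.57 = unfolded, level, straight out (-x of hook_a); stops at both. A flat steel bar 110 mm long from the hinge axis, 14 mm wide (y), 8 mm thick, centred on the axis; its last 8 mm carry a lip 12 mm high on the upper side (the side facing the board when folded). Stiff hinge (0.2 N m), stays at any angle.
- hook_a_seat (a point): middle line of hook_a's arm, on its upper face, 65 mm from the hinge axis; moves with the arm (z along the arm to the tip, x out of the upper face). Folded, the arm stands 5 mm off the board and 22 mm above its top edge, the lip reaching back over that edge, 14 mm above it. Fingers gripping the arm's sides may jam on the board before it is flat.
- hook_b: steel base of the empty hook, folded up or nearly so at the start; same make and axes as hook_a, on the same board at the same height, 180 to 260 mm to one side of it.
- hook_b_arm (a joint): angle of hook_b's arm; same arm, sense and stiffness as hook_a_arm; starts between 0 and 0.2. A finger put down behind its lip from above can pull it out.
- hook_b_seat (a point): as hook_a_seat, on the arm of hook_b.
- sieve: small steel sieve hanging on hook_a, 196 mm long, 0.12 to 0.24 kg. Origin at the middle of the upper edge of the hanging slot; z up the handle, x through the slot. Flat wooden handle 12 mm thick (x), 36 mm wide (y), with 50 mm of solid wood above the origin to pinch. Below it a round bowl 90 mm across (y, z) and 32 mm deep (x) reaches to 146 mm below the origin.
- sieve_eye (a point): middle of the upper edge of the slot in the sieve's handle (same point and axes as sieve); rests on the hook arm's upper face when hung. The slot is 22 mm wide (y) and 34 mm high, going down from here; the handle ends 48 mm below here.
- caddy: stainless steel caddy, 150 x 200 x 75 mm, fixed, its lid propped open (stands up to about 240 mm high); origin centre of underside.
- caddy_lid (a joint): angle of the caddy's open lid, 0 = shut; to be left as it is.
- mortar: cast aluminium mortar, a footed cup 92 mm across and 80 mm high with its pestle leaning in it (one piece, 117 mm high in all), loose; origin centre of underside.
- tub: clear plastic tub with white snap lid, 128 x 98 x 63 mm, loose; origin centre of underside.
- spoon: wooden masala spoon, 190 mm long, lying flat on the shelf below the hooks, loose; x along its length.

How it is judged:
By the outcome, as a careful person would: the job done as asked, in the order asked, and still so for the second after the job is handed in, with the robot touching nothing.
It also fails if it takes over 72 s, if anything falls off the work surface, if the arm or the gripper's body presses on something with over 40 N, if the wrist force passes 120 N, or if a joint passes its speed limit or range.

## Working session

There is one attempt and no reset: what is moved stays moved. The work goes in short steps, each a Python script; the robot and the scene stay as the last script left them, time stands still between calls to the robot, and variables do not carry over. Pictures are saved under pics/ and viewed, at most 10 in all, crops included, and the job is handed in when it is done.

```bash
mkdir -p pics; ls; cat > h.py <<'E'
import numpy as np, cv2
from scipy.spatial.transform import Rotation as R
from cell import manip, inverse_kinematics, cams, order
def snap(name):
    s=manip.state(); c=cams.capture(name)
    if name=="wrist":
        T=np.eye(4); T[:3,:3]=R.from_rotvec(s["tcp_rot"]).as_matrix(); T[:3,3]=s["tool_pos"]; T=T@c["T_tool_cam"]
    else:
        T=np.eye(4); o=np.array(c["orientation"]); T[:3,:3]=o if o.shape==(3,3) else R.from_rotvec(o).as_matrix(); T[:3,3]=c["position"]
    np.savez(f"pics/{name}.npz",im=c["image"],z=c["z_map"],K=c["intrinsics"],k1=c["k1"],T=T)
    return load(name)
def load(name): return dict(np.load(f"pics/{name}.npz"))
def cloud(c):
    h,w=c["z"].shape; v,u=np.mgrid[:h,:w]; K=c["K"]
    p=np.stack([(u-K[0,2])/K[0,0],(v-K[1,2])/K[1,1]],-1); q=p.copy()
    for _ in range(10): q=p/(1+c["k1"]*(q**2).sum(-1,keepdims=True))
    P=np.concatenate([q,np.ones((h,w,1))],-1)*c["z"][...,None]
    W=P@c["T"][:3,:3].T+c["T"][:3,3]; W[c["z"]==0]=np.nan
    return W
E
python3 - <<'E'
from h import *
for n in("scene","top"):
    c=snap(n); print(n,c["T"].round(3).tolist(),c["K"][0,0],c["k1"])
    cv2.imwrite(f"pics/{n}1.png",cv2.resize(c["im"],(800,600)))
print(manip.state())
E
```

```text
pics
scene [[-0.794, 0.421, -0.439, 1.164], [0.608, 0.532, -0.589, 0.851], [-0.014, -0.735, -0.678, 1.151], [0.0, 0.0, 0.0, 1.0]] 470.3994044775036 -0.16697435415213344
top [[-0.003, -0.981, 0.192, 0.32], [-1.0, 0.004, 0.002, 0.005], [-0.002, -0.192, -0.981, 1.288], [0.0, 0.0, 0.0, 1.0]] 442.49990922797525 -0.05723553463838644
{'clock': 0.1, 'joint_pos': array([ 1.20709422e+00,  2.64666993e-01,  1.60519123e+00, -7.85499417e-06,
        1.27371196e+00, -3.69123190e-02]), 'joint_velocities': array([-4.61578467e-04, -8.23027607e-04, -1.43140343e-03, -5.61434335e-05,
       -1.07390921e-03, -1.40410231e-03]), 'tau': array([ 1.06093503e-03, -5.03615320e+01, -3.58073437e+01,  7.32539361e-02,
        2.32891459e-02, -4.55915506e-05]), 'tool_pos': array([0.21646773, 0.63868944, 0.23754476]), 'tcp_rot': array([-5.10972529e-01, -3.09936709e+00,  3.04616123e-03]), 'contact_force': array([0.60561573, 0.2846905 , 0.5655423 ]), 'moment': array([0.03416713, 0.01115003, 0.00027805]), 'grasp_force': 0.0, 'gripper_width': 0.0880128566047776}
```

View pics/scene1.png

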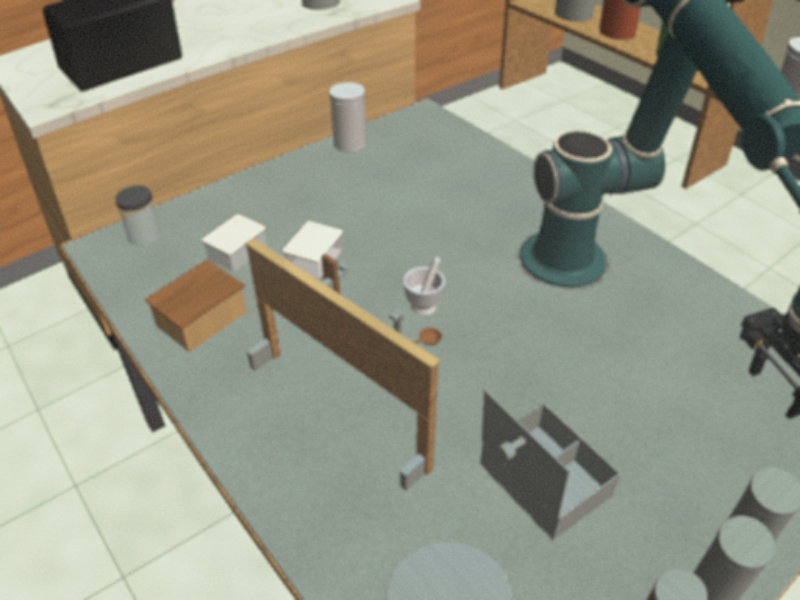

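View pics/top1.png

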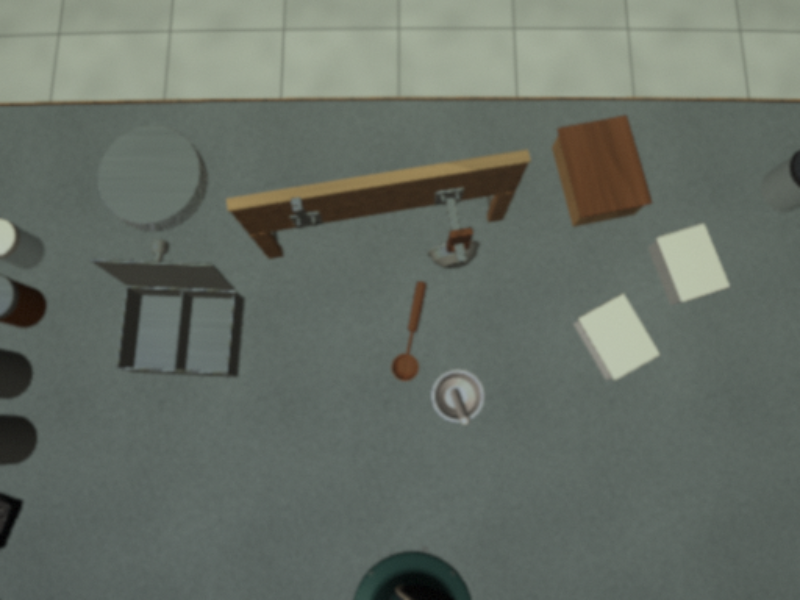

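The scene view shows the board from behind: the folded hook's tip is at (395,322) and the sieve handle at (330,265). In the top view the empty hook is at (297,207), on the +y side, and the sieve hook at (450,195) with the sieve handle at (458,240).

```bash
python3 - <<'E'
from h import *
c=load("top"); W=cloud(c)
s=.64
m=np.abs(W[...,2]-.303)<.006
m[:90]=0;m[150:]=0;m[:,:140]=0;m[:,345:]=0
P=W[m]; print(len(P))
r=cv2.minAreaRect(P[:,:2].astype(np.float32)); print(r, cv2.boxPoints(r))
def at(u,v,k=0):
    print((u,v),W[int(v*s),int(u*s)].round(3))
for p in[(297,203),(297,208),(301,220),(315,215),(450,190),(452,210),(455,225),(458,233),(458,240),(462,252),(440,255),(410,290),(405,367),(458,385),(460,415),(230,285),(215,265),(140,265),(150,370),(497,205),(275,250)]: at(*p)
# scene: things above board
d=cloud(load("scene")); 
for p in [(395,318),(397,325),(330,262),(335,285),(342,268)]: print(p,d[int(p[1]*s),int(p[0]*s)].round(3))
k=lambda n,a,b,x,y:cv2.resize(load(n)["im"][b:b+y,a:a+x],(800,600),interpolation=cv2.INTER_CUBIC)
cv2.imwrite("pics/tc.png",k("top",140,80,216,162))
E
```

```text
1665
((0.6762852072715759, 0.04599851369857788), (0.04413165897130966, 0.4622216820716858), 9.514998435974121) [[ 0.616319    0.27028224]
 [ 0.6927269  -0.1855804 ]
 [ 0.7362514  -0.17828521]
 [ 0.6598435   0.27757743]]
(297, 203) [0.645 0.166 0.323]
(297, 208) [0.635 0.166 0.324]
(301, 220) [0.638 0.171 0.262]
(315, 215) [0.657 0.154 0.225]
(450, 190) [ 0.697 -0.064  0.228]
(452, 210) [ 0.666 -0.067  0.218]
(455, 225) [ 0.64  -0.072  0.217]
(458, 233) [ 0.612 -0.072  0.27 ]
(458, 240) [ 0.608 -0.074  0.248]
(462, 252) [ 0.595 -0.081  0.22 ]
(440, 255) [ 0.609 -0.049  0.147]
(410, 290) [ 0.579  0.001 -0.   ]
(405, 367) [0.433 0.01  0.004]
(458, 385) [ 0.397 -0.087  0.018]
(460, 415) [ 0.342 -0.082  0.104]
(230, 285) [0.567 0.317 0.105]
(215, 265) [0.629 0.376 0.002]
(140, 265) [0.578 0.437 0.214]
(150, 370) [0.422 0.461 0.071]
(497, 205) [ 0.711 -0.156  0.105]
(275, 250) [0.645 0.25  0.045]
(395, 318) [0.656 0.177 0.326]
(397, 325) [0.646 0.171 0.297]
(330, 262) [ 0.623 -0.065  0.268]
(335, 285) [ 0.62  -0.059  0.212]
(342, 268) [ 0.59  -0.08   0.226]
```

View pics/tc.png

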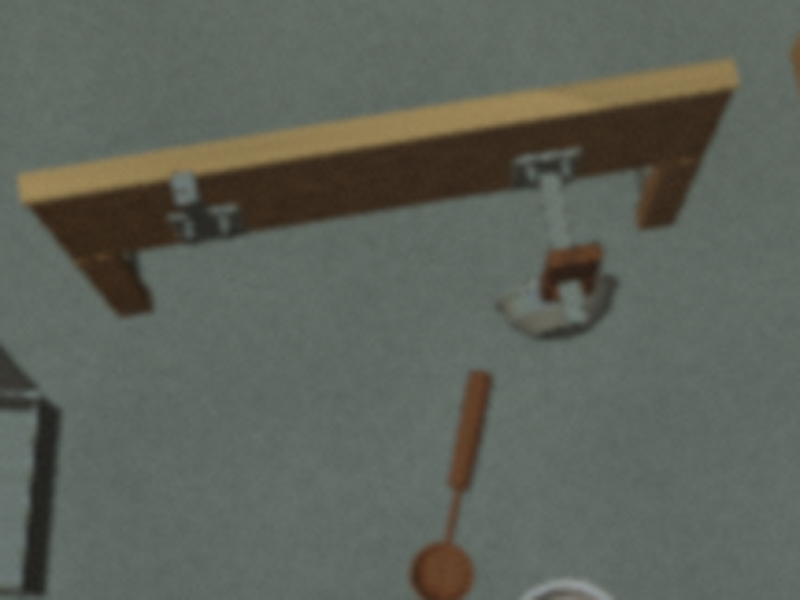

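The crop shows the arm of the empty hook standing up at (185,185), slightly left of its base centre. The sieve handle is at (573,265), with the hook lip in front of it at (572,305). Next I fit the board frame.

```bash
cat >> h.py <<'E'
yaw=np.deg2rad(9.515); EX=np.array([np.cos(yaw),np.sin(yaw),0]); EY=np.array([-np.sin(yaw),np.cos(yaw),0]); EZ=np.array([0,0,1.])
def loc(W): return np.stack([W@EX,W@EY,W[...,2]],-1)
def wor(a,b,z): return a*EX+b*EY+z*EZ
E
python3 - <<'E'
from h import *
for n in("top","scene"):
    W=cloud(load(n)); L=loc(W); m=np.isfinite(L[...,0])&(L[...,2]>.03)
    A,B,Z=L[...,0],L[...,1],L[...,2]
    top=m&(abs(Z-.303)<.008)&(abs(B+.066)<.22)&(A>.6)&(A<.75)
    print(n,"top edge A pct",np.percentile(A[top],[2,10,50,90,98]).round(4),"Z",np.median(Z[top]),"B",np.percentile(B[top],[.5,99.5]).round(3))
    # yaw refit by slope of top
    print(" slope",np.polyfit(B[top],A[top],1).round(4))
    f=m&(Z>.17)&(Z<.29)&(A>.63)&(A<.75)&(abs(B+.066)<.2); 
    if f.sum()>50:print(" face A",np.percentile(A[f],[10,25,50,75,90]).round(4),np.polyfit(B[f],A[f],1).round(4),f.sum())
    t=m&(Z>.313)&(abs(B+.066)<.22)&(A>.55)&(A<.72)
    print(" tipB",t.sum(),np.percentile(L[t],[5,50,95],axis=0).round(4).tolist())
    s=m&(Z>.232)&(A<.64)&(A>.52)&(B<.0)&(B>-.3); print(" handle",s.sum(),np.percentile(L[s],[5,50,95],axis=0).round(4).tolist())
    s=m&(Z>.208)&(Z<.232)&(A<.66)&(A>.625)&(B<.0)&(B>-.3); print(" armA",s.sum(),np.percentile(L[s],[5,50,95],axis=0).round(4).tolist())
    s=m&(Z>.21)&(Z<.24)&(A<.6)&(A>.5)&(B<.0)&(B>-.3); print(" lipA",s.sum(),np.percentile(L[s],[5,50,95],axis=0).round(4).tolist())
E
```

```text
top top edge A pct [0.6754 0.6764 0.6847 0.6933 0.6954] Z 0.3024605269006978 B [-0.283  0.152]
 slope [-0.0017  0.6847]
 face A [0.6724 0.6757 0.6764 0.6769 0.6773] [0.0039 0.6751] 2536
 tipB 55 [[0.6517, 0.0518, 0.3175], [0.661, 0.0579, 0.3234], [0.6692, 0.0635, 0.3272]]
 handle 126 [[0.5863, -0.1922, 0.2338], [0.5887, -0.1754, 0.2654], [0.5969, -0.1599, 0.2706]]
 armA 76 [[0.6261, -0.1811, 0.2146], [0.6424, -0.1755, 0.2176], [0.6581, -0.1692, 0.221]]
 lipA 109 [[0.5574, -0.1895, 0.2147], [0.5798, -0.1751, 0.2203], [0.5888, -0.1603, 0.2352]]
scene top edge A pct [0.6665 0.6811 0.6913 0.6988 0.7004] Z 0.302889938163002 B [-0.282  0.152]
 slope [-0.0055  0.6901]
 face A [0.6964 0.6972 0.698  0.6988 0.6996] [-0.0012  0.6978] 2884
 tipB 48 [[0.6557, 0.0547, 0.3158], [0.6664, 0.0629, 0.3237], [0.6743, 0.0681, 0.3264]]
 handle 121 [[0.593, -0.1915, 0.2346], [0.6013, -0.1713, 0.2557], [0.6049, -0.1576, 0.2693]]Traceback (most recent call last):
  File "<stdin>", line 14, in <module>
    return _quantile_unchecked(
        a, q, axis, out, overwrite_input, method, keepdims, weights)
    return _ureduce(a,
                    func=_quantile_ureduce_func,
    ...<5 lines>...
                    overwrite_input=overwrite_input,
                    method=method)
    r = func(a, **kwargs)
    result = _quantile(arr,
                       quantiles=q,
    ...<2 lines>...
                       out=out,
                       weights=wgt)
    slices_having_nans = np.isnan(arr[-1, ...])
                                  ~~~^^^^^^^^^
IndexError: index -1 is out of bounds for axis 0 with size 0
```

```bash
cat >> h.py <<'E'
AH,ZH=.669,.215   # hinge axis
def rot(sgn=1,pitch=0.):
    y=sgn*EY; z=-EZ; M=np.stack([np.cross(y,z),y,z],1)
    return R.from_matrix(M).as_rotvec()
E
python3 - <<'E'
from h import *
for s in(1,-1):
    for p in((.69,.06,.40),(.54,-.175,.3),(.604,.06,.3)):
        q=inverse_kinematics(wor(*p),rot(s)); print(s,p,None if q is None else np.round(q,2))
q=manip.state()
sg=min((1,-1),key=lambda s:np.abs(inverse_kinematics(wor(.69,.06,.40),rot(s))-q["joint_pos"]).max()); print(sg)
manip.move_linear(q["tool_pos"]+[0,0,.16])
manip.move_pose(wor(.65,.02,.42),rot(sg)); 
c=snap("wrist"); cv2.imwrite("pics/w1.png",cv2.resize(c["im"],(800,600))); print(manip.state()["clock"],manip.state()["tool_pos"],c["T"].round(3).tolist())
E
```

```text
1 (0.69, 0.06, 0.4) [ 0.22  0.25  1.33  0.    1.56 -1.52]
1 (0.54, -0.175, 0.3) [-0.19  0.03  1.76 -0.    1.35 -1.93]
1 (0.604, 0.06, 0.3) [ 0.22  0.1   1.68  0.    1.36 -1.51]
-1 (0.69, 0.06, 0.4) [ 0.22  0.25  1.33 -0.    1.56  1.62]
-1 (0.54, -0.175, 0.3) [-0.19  0.03  1.76 -0.    1.35  1.21]
-1 (0.604, 0.06, 0.3) [ 0.22  0.1   1.68 -0.    1.36  1.63]
1
3.7167 [0.63756249 0.12807662 0.41996078] [[-0.167, 0.946, 0.277, 0.567], [0.986, 0.16, 0.048, 0.115], [0.001, 0.281, -0.96, 0.566], [0.0, 0.0, 0.0, 1.0]]
```

View pics/w1.png

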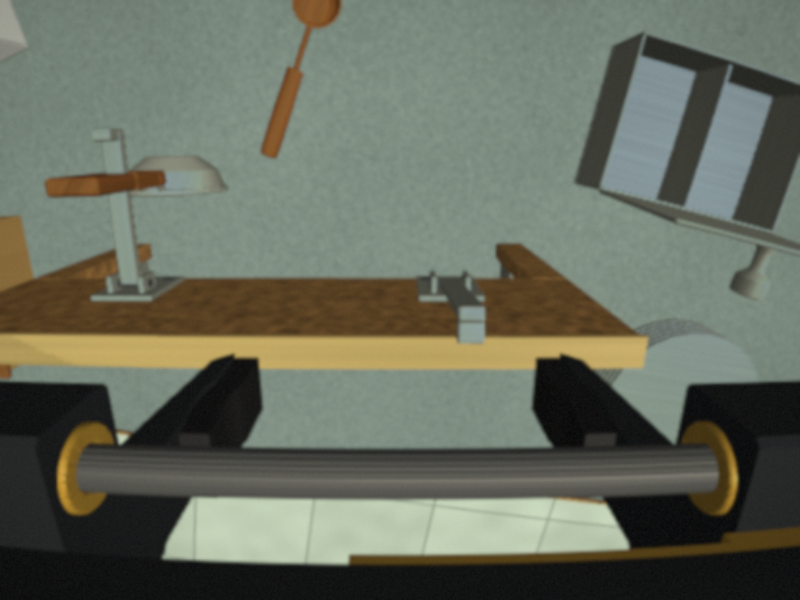

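The wrist view is clear: hook B's lip is at (471,325) over the board's front edge, hook A's arm runs from (130,290) to its lip at (108,133), and the sieve handle is at (105,183).

```bash
python3 - <<'E'
from h import *
W=cloud(load("wrist")); L=loc(W); A,B,Z=np.moveaxis(L,-1,0)
def st(n,m,u0,u1,v0,v1):
    k=np.zeros_like(m); k[int(v0*.64):int(v1*.64),int(u0*.64):int(u1*.64)]=1; q=L[m&k&np.isfinite(Z)]
    print(n,len(q),np.percentile(q,[3,50,97],axis=0).round(4).tolist())
st("lipB",Z>.308,440,500,295,350)
st("boardtop",abs(Z-.303)<.006,0,440,320,375)
st("boardtopR",abs(Z-.303)<.006,490,640,320,375)
st("face",(Z<.29)&(Z>.2),200,410,275,335)
st("armA",abs(Z-.219)<.01,100,145,195,275)
st("lipA",Z>.21,90,130,120,145)
st("handle",Z>.2,40,170,165,200)
m=(abs(Z-.303)<.006)&(A>.6)&(A<.72); print(np.polyfit(B[m],A[m],1))
E
```

```text
lipB 503 [[0.6545, 0.0513, 0.3102], [0.6623, 0.0578, 0.3245], [0.673, 0.0646, 0.3263]]
boardtop 5917 [[0.6787, -0.21, 0.3008], [0.6873, -0.083, 0.3034], [0.6978, 0.0368, 0.3047]]
boardtopR 1864 [[0.6786, 0.0747, 0.3008], [0.6864, 0.1157, 0.3035], [0.6973, 0.1574, 0.3048]]
face 3486 [[0.6789, -0.111, 0.2042], [0.6794, -0.0407, 0.2509], [0.6798, 0.0243, 0.2881]]
armA 750 [[0.6068, -0.1832, 0.2126], [0.6343, -0.1747, 0.2188], [0.6625, -0.1693, 0.2203]]
lipA 189 [[0.5613, -0.1825, 0.2135], [0.5655, -0.172, 0.2292], [0.5705, -0.1693, 0.232]]
handle 1027 [[0.5872, -0.1921, 0.2068], [0.5961, -0.1682, 0.2557], [0.6075, -0.1597, 0.2697]]
[-0.00405988  0.68717634]
```

```bash
sed -i 's/^AH,ZH=.*/AH,ZH,BB,BA=.670,.215,.058,-.1757/' h.py; python3 - <<'E'
from h import *
r=rot(1)
manip.set_gripper(0.0)
manip.move_pose(wor(.690,BB,.36),r)
manip.move_linear(wor(.690,BB,.310),.08)
f=lambda:manip.state()["contact_force"].round(1)
print("down",f(),manip.state()["clock"])
def corner(x,z,v): manip.move_linear(wor(AH+x+.009,BB,ZH+z),v)
corner(-.036,.095,.08); print(f())
for a in np.deg2rad([27,36,45,54,63,72,80]):
    corner(-.091*np.sin(a),.091*np.cos(a)+.003*np.sin(a),.08)
print(f())
z=.018
while z>-.004:
    z-=.002; corner(-.091,z,.04)
    F=f(); print(round(z,3),F,end=' ')
    if F[2]>12: break
print(manip.state()["clock"])
c=snap("top"); cv2.imwrite("pics/t2.png",c["im"])
E
```

```text
down [ 0.7  0.  -0.3] 6.2167
[-0.5  0.1  0. ]
[-0.8 -0.5  0.4]
0.016 [0.2 0.  0.5] 0.014 [0.1 0.1 0.7] 0.012 [ 0.3 -0.6  0.2] 0.01 [-0.1 -0.2  0.5] 0.008 [-0.9 -0.6  0.4] 0.006 [0.7 0.  0.7] 0.004 [-1.1 -0.5  4. ] 0.002 [-4.5 -1.1 10.9] 0.0 [-8.2 -1.9 17.8] 11.45
```

```bash
python3 - <<'E'
from h import *
manip.move_linear(wor(AH-.082,BB,.34),.2)
manip.set_gripper(.088)
manip.move_linear(wor(.594,-.12,.34),.25)
c=snap("wrist"); cv2.imwrite("pics/w2.png",cv2.resize(c["im"],(800,600)))
L=loc(cloud(c)); A,B,Z=np.moveaxis(L,-1,0)
for n,m in (("armB",(abs(B-BB)<.03)&(A<.65)&(A>.5)&(Z>.17)),("lipB",(abs(B-BB)<.03)&(A<.65)&(A>.5)&(Z>.225)),("handle",(abs(B-BA)<.03)&(A<.64)&(A>.57)&(Z>.235)),("htop",(abs(B-BA)<.03)&(A<.64)&(A>.57)&(Z>.264)),("lipA",(abs(B-BA)<.03)&(A<.58)&(A>.54)&(Z>.226))):
    q=L[m]; print(n,len(q),np.percentile(q,[3,50,97],axis=0).round(4).tolist() if len(q) else '')
print(manip.state()["clock"])
E
```

```text
armB 1821 [[0.5607, 0.051, 0.2128], [0.5996, 0.0556, 0.2189], [0.6468, 0.0644, 0.2311]]
lipB 188 [[0.5601, 0.0512, 0.2255], [0.5642, 0.0562, 0.2306], [0.5677, 0.0644, 0.232]]
handle 13691 [[0.5704, -0.1835, 0.258], [0.5808, -0.17, 0.4203], [0.6009, -0.148, 0.4434]]
htop 13148 [[0.5704, -0.1809, 0.2685], [0.5794, -0.1699, 0.421], [0.601, -0.1479, 0.4434]]
lipA 13125 [[0.5602, -0.1818, 0.4097], [0.5702, -0.1701, 0.4245], [0.5782, -0.1472, 0.4434]]
14.5083
```

View pics/w2.png

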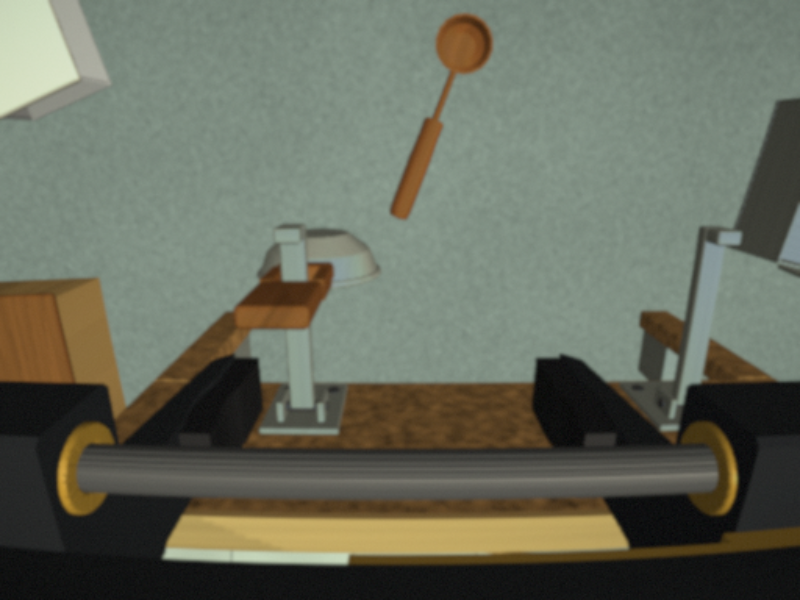

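Hook B is fully down, with its arm level and lip at (722,236). The sieve hangs at (275,315) on hook A.

```bash
python3 - <<'E'
from h import *
L=loc(cloud(load("wrist"))); A,B,Z=np.moveaxis(L,-1,0)
k=np.zeros(Z.shape,bool); k[int(255*.64):int(335*.64),int(232*.64):int(340*.64)]=1
for lo,hi in((.225,.24),(.24,.255),(.255,.264),(.264,.275)):
    m=k&(Z>lo)&(Z<hi)&(A<.62)&(A>.575); q=L[m]
    if len(q)>5: print(lo,len(q),np.percentile(q,[3,25,50,75,97],axis=0).round(4).tolist(),np.polyfit(q[:,1],q[:,0],1).round(3))
E
```

```text
0.225 226 [[0.59, -0.1925, 0.2257], [0.5902, -0.1841, 0.2289], [0.5903, -0.1745, 0.2326], [0.5906, -0.1649, 0.2358], [0.5973, -0.1605, 0.2392]] [0.085 0.606]
0.24 266 [[0.59, -0.1939, 0.2407], [0.5902, -0.1847, 0.2443], [0.5904, -0.1745, 0.2475], [0.5906, -0.1646, 0.2513], [0.5972, -0.1605, 0.2544]] [0.083 0.606]
0.255 194 [[0.59, -0.1938, 0.2553], [0.5902, -0.1849, 0.2574], [0.5904, -0.175, 0.2596], [0.5907, -0.1649, 0.262], [0.5979, -0.1606, 0.2638]] [0.093 0.607]
0.264 769 [[0.5902, -0.1944, 0.2652], [0.5921, -0.1865, 0.2678], [0.595, -0.1777, 0.2685], [0.5979, -0.1691, 0.2691], [0.6008, -0.1616, 0.2699]] [-0.004  0.594]
```

```bash
python3 - <<'E'
from h import *
f=lambda:(manip.state()["contact_force"].round(1),manip.state()["clock"])
b0=-.177; b1=b0+.2347
manip.move_linear(wor(.596,b0,.30),.2)
manip.move_linear(wor(.596,b0,.228),.12)
manip.set_gripper(0.02,25); print(f(),manip.state()["gripper_width"],manip.state()["grasp_force"])
manip.move_linear(wor(.596,b0,.247),.06); print(f())
manip.move_linear(wor(.520,b0,.247),.1); print(f())
manip.move_linear(wor(.520,b1,.247),.15); print(f(),manip.state()["gripper_width"])
c=snap("wrist"); cv2.imwrite("pics/w3.png",cv2.resize(c["im"],(800,600)))
L=loc(cloud(c)); A,B,Z=np.moveaxis(L,-1,0)
for n,m in (("handle",(abs(B-b1)<.017)&(A<.54)&(A>.5)&(Z>.235)&(Z<.31)),("lipB",(abs(B-BB)<.03)&(A<.58)&(A>.545)&(Z>.222)&(Z<.24)),("armB",(abs(B-BB)<.03)&(A<.64)&(A>.57)&(Z>.21)&(Z<.225))):
    q=L[m]; print(n,len(q),np.percentile(q,[3,50,97],axis=0).round(4).tolist() if len(q) else '')
E
```

```text
(array([-0.1, -0.8,  0.2]), 16.5917) 0.035630661800570486 24.99086468189489
(array([-0.1,  0.4, -1.5]), 17.0583)
(array([ 0.1, -1.1, -0. ]), 17.9667)
(array([-0.4, -0. , -1.2]), 19.6833) 0.03541877014725549
handle 4671 [[0.5139, 0.0418, 0.2414], [0.5146, 0.0578, 0.2723], [0.5171, 0.0742, 0.2881]]
lipB 0 
armB 747 [[0.5888, 0.0514, 0.2177], [0.6019, 0.0581, 0.219], [0.6162, 0.0651, 0.2201]]
```

View pics/w3.png

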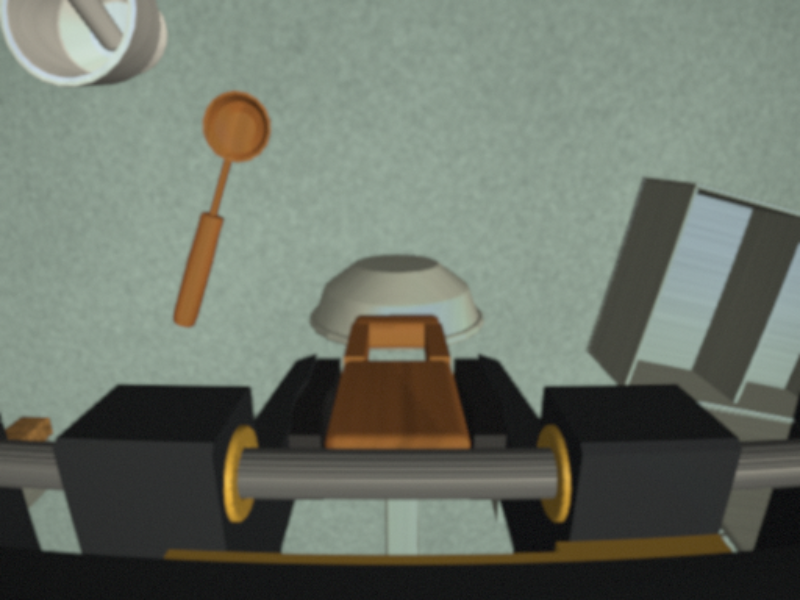

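The sieve is held upright with its slot at (397,353), in line with hook B's arm at (403,525). Next I insert it, lower it and release it.

```bash
python3 - <<'E'
from h import *
f=lambda:(manip.state()["contact_force"].round(1),round(manip.state()["clock"],2))
b1=.0577
manip.move_linear(wor(.604,b1,.247),.08); print(f())
manip.move_linear(wor(.604,b1,.2285),.06); print(f())
manip.set_gripper(.07)
manip.move_linear(wor(.604,b1,.34),.15); print(f())
manip.move_linear(wor(.594,-.10,.36),.25)
c=snap("wrist"); cv2.imwrite("pics/w4.png",cv2.resize(c["im"],(800,600)))
L=loc(cloud(c)); A,B,Z=np.moveaxis(L,-1,0)
for n,m in (("handle",(abs(B-b1)<.025)&(A<.64)&(A>.57)&(Z>.235)&(Z<.29)),("armA",(abs(B-BA)<.03)&(A<.64)&(A>.54)&(Z>.21)&(Z<.24))):
    q=L[m]; print(n,len(q),np.percentile(q,[3,50,97],axis=0).round(4).tolist() if len(q) else '')
print(f())
E
```

```text
(array([ 0.1,  0.3, -1.3]), 20.93)
(array([-0.6, -0.3, -0.7]), 21.39)
(array([-0.2, -0.2, -1.2]), 22.94)
handle 1158 [[0.5975, 0.039, 0.238], [0.6006, 0.0514, 0.2655], [0.6086, 0.0718, 0.2699]]
armA 1384 [[0.5611, -0.1831, 0.2148], [0.5968, -0.1756, 0.219], [0.6375, -0.1696, 0.2312]]
(array([ 0.1,  0.6, -0.4]), 23.77)
```

View pics/w4.png

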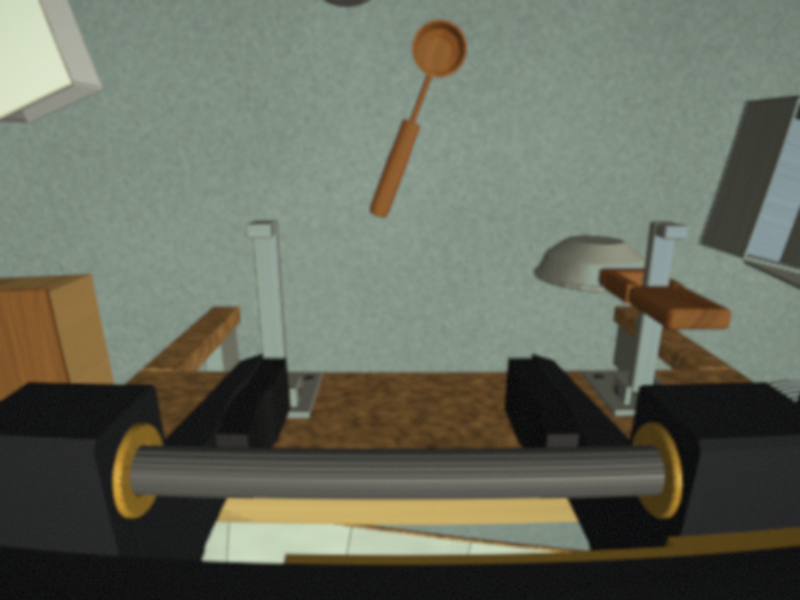

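The sieve hangs behind the tip of hook B at (680,300), and hook A is bare at (268,300). Next I fold hook A.

```bash
python3 - <<'E'
from h import *
f=lambda:(manip.state()["contact_force"].round(1),round(manip.state()["clock"],2))
def g(th,v): manip.move_linear(wor(AH-.088*np.sin(th),BA,ZH+.088*np.cos(th)-.012),v)
manip.set_gripper(.05)
manip.move_linear(wor(AH-.088,BA,.30),.2)
g(np.pi/2,.12)
manip.set_gripper(.005,12); print(f(),manip.state()["gripper_width"])
for th in np.linspace(1.45,.45,9): g(th,.08)
print(f())
manip.set_gripper(.05)
p=manip.state()["tool_pos"]
manip.move_linear(p+[0,0,.08],.2)
manip.move_linear(wor(AH-.095,BA,.37),.2)
manip.set_gripper(0)
manip.move_linear(wor(AH-.095,BA,.302),.15)
manip.move_linear(wor(AH-.022,BA,.302),.08); print(f())
x=-.022
while x<-.006:
    x+=.0015; manip.move_linear(wor(AH+x,BA,.302),.03); F=f(); print(round(x,4),F[0],end=' ')
    if np.hypot(*F[0][:2])>12: break
manip.move_linear(wor(AH-.06,BA,.302),.15)
manip.move_linear(wor(AH-.06,BA+.03,.42),.2)
c=snap("wrist"); cv2.imwrite("pics/w5.png",cv2.resize(c["im"],(800,600)))
L=loc(cloud(c)); A,B,Z=np.moveaxis(L,-1,0)
for n,m in (("tipA",(abs(B-BA)<.02)&(A<.7)&(A>.55)&(Z>.312)&(Z<.335)),("handle",(abs(B-BB)<.025)&(A<.64)&(A>.57)&(Z>.235)&(Z<.29)),("face",(abs(B+.06)<.05)&(A>.65)&(A<.7)&(Z>.22)&(Z<.29))):
    q=L[m]; print(n,len(q),np.percentile(q,[3,50,97],axis=0).round(4).tolist() if len(q) else '')
print(f())
E
```

```text
(array([-0.2, -2.5,  0.1]), 26.48) 0.013727593488935576
(array([ 0.4, -5.3,  0.7]), 29.03)
(array([0.3, 0.5, 0.6]), 33.19)
-0.0205 [-0.9 -1.6 -0. ] -0.019 [-1.8 -0.6  0.7] -0.0175 [-1.3 -1.1  0.5] -0.016 [-0.8 -1.2  2.1] -0.0145 [-1.4 -1.9  1.2] -0.013 [-1.4 -2.6  1.1] -0.0115 [-6.  -1.6  3. ] -0.01 [-11.1  -3.2   4.8] -0.0085 [-14.5  -2.5   6.9] tipA 0 
handle 715 [[0.5976, 0.0387, 0.2378], [0.6018, 0.049, 0.2667], [0.6089, 0.0713, 0.2699]]
face 2288 [[0.6788, -0.107, 0.2219], [0.6795, -0.0585, 0.2551], [0.6802, -0.0126, 0.2827]]
(array([-0.2,  0.1,  0.3]), 36.74)
```

View pics/w5.png

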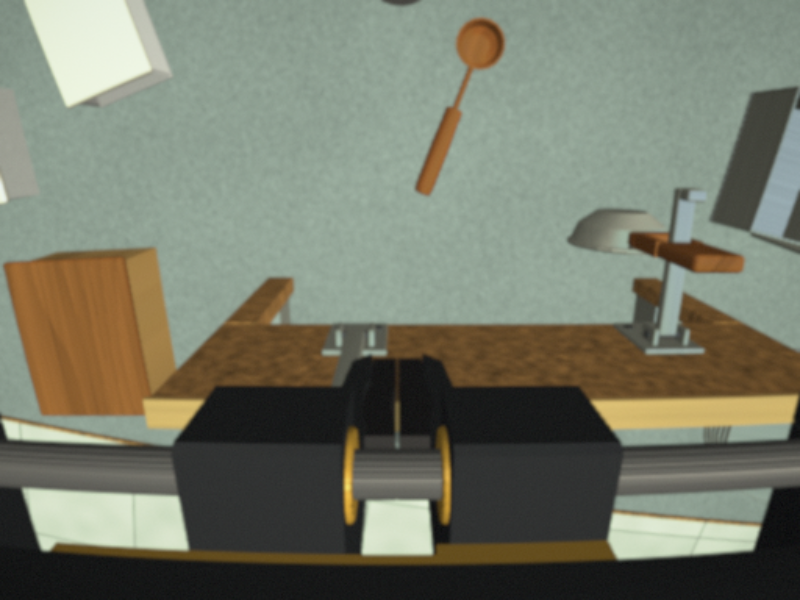

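Hook A's arm now runs up the board at (350,360), but the gripper hides its tip. I clear the arm and verify.

```bash
python3 - <<'E'
from h import *
manip.move_linear(wor(.47,-.06,.45),.25); manip.dwell(.3)
c=snap("wrist")
cv2.imwrite("pics/w6.png",cv2.resize(c["im"],(800,600)))
L=loc(cloud(c)); A,B,Z=np.moveaxis(L,-1,0)
for nm in("wrist","scene","top"):
    if nm!="wrist": L=loc(cloud(snap(nm))); A,B,Z=np.moveaxis(L,-1,0)
    for n,m in (("tipA",(abs(B-BA)<.02)&(A<.72)&(A>.57)&(Z>.312)&(Z<.335)),("armA",(abs(B-BA)<.006)&(A<.675)&(A>.57)&(Z>.24)&(Z<.312)),("handle",(abs(B-BB)<.025)&(A<.64)&(A>.57)&(Z>.235)&(Z<.29))):
        q=L[m]; print(nm,n,len(q),np.percentile(q,[3,50,97],axis=0).round(4).tolist() if len(q) else '')
    if nm=="scene":
        W=L
print(manip.state()["clock"])
E
```

```text
wrist tipA 0 
wrist armA 0 
wrist handle 0 
scene tipA 42 [[0.668, -0.1821, 0.3137], [0.6776, -0.1716, 0.3238], [0.688, -0.1677, 0.3276]]
scene armA 10 [[0.6667, -0.1796, 0.2944], [0.6712, -0.1715, 0.2991], [0.6746, -0.17, 0.3092]]
scene handle 140 [[0.6002, 0.044, 0.2364], [0.6093, 0.0624, 0.257], [0.6125, 0.0767, 0.2704]]
top tipA 0 
top armA 0 
top handle 34 [[0.5941, 0.0655, 0.2364], [0.5956, 0.0701, 0.265], [0.6047, 0.0752, 0.2704]]
38.0083
```

View pics/w6.png

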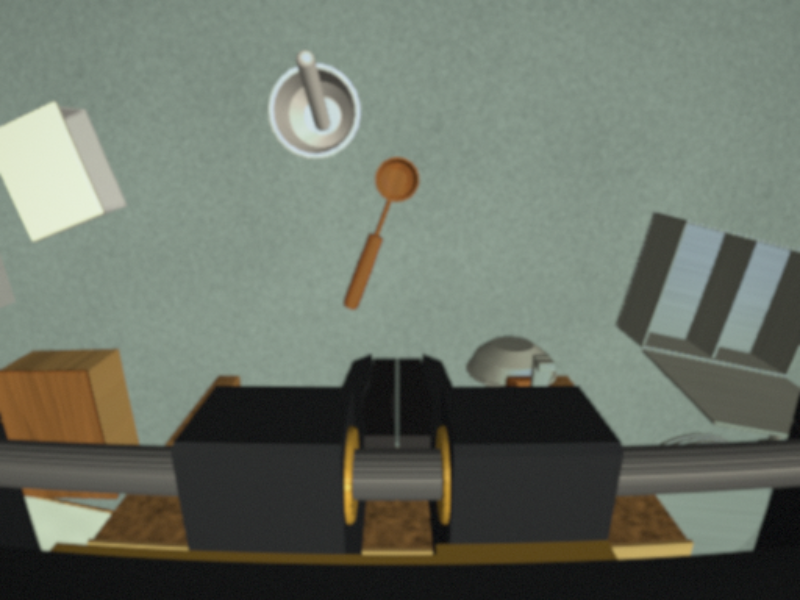

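The mortar (314,110), spoon, tub and caddy are where they were. The scene depth puts hook A's lip at A = 0.668–0.688 m along the board normal, which is flat against the board.

```bash
python3 -c "
from h import *
print(order.close_job())"
```

```text
the job is handed in; nothing more can be done
None
```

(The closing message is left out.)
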